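# Find the rocking corner of the balance plate and shim it

## Robot

A 6-joint arm with a two-finger parallel gripper is mounted at the origin on the work surface. World frame = base frame: x ahead of the robot, y to its left, z up, the work surface at z = 0. Lengths are in m, angles in rad, forces in N, time in s.
With the tool pointing down it reaches from about 0.3 to 0.85 m from the base axis. Payload 4.2 kg.
Tool frame: the origin (TCP) lies at the very end of the fingers, on their centre line; the grasp point (between the pads) lies 19 mm behind it (pinch_z is the distance from the TCP to the grasp point, in m); x points along the fingers, y is the direction in which the jaws open and shut, and the axes are right-handed (so a half turn about x gives the same grasp; the last joint's range is limited). The gripper opens to 91 mm and grips with 3 to 60 N. Pads are 32 mm wide; open, the fingers measure 118 mm over their backs; the gripper's body (76 mm by 178 mm) begins 60 mm behind the grasp point.
Start: joints at [-1.356, 0.32, 1.565, -0, 1.257, -0.02], TCP at [0.134, -0.559, 0.214] pointing down, gripper open.
Joint ranges: [-3.11, 3.11], [-0.84, 2.01], [0.21, 2.61], [-1.34, 4.49], [0.05, 2.63], [-2.56, 2.56]. Speed limits (rad/s): [2.57, 2.57, 3.14, 3.14, 3.14, 3.14].

## Interface

Orientations are given as a 3x3 rotation matrix whose columns are the frame's x, y, z axes.
In Python, from plant import observe, snapshot, sign_off, pinch_z gives the robot as it stands.
- The arm moves only by the tool apply_moves, never from a script. Its argument "rows" is a list of rows, each a list of 4 numbers: the shift along the tool's x, y, z in m, then the turn about the tool's x in degrees. In form: [[tx, ty, tz, yaw], ...]. A call has 1 to 5 rows; each row is the pose to reach, as a shift and turn from the pose commanded when the call began, along the tool's axes at that moment; what a row does not reach only later rows make up. A row lasts 1/8 s, in which the tool goes at most 62.5 mm and 10.7 degrees, less where a joint would pass 70% of its speed; a pose out of reach is approached as far as the arm can. A call with a gripper value outside its range is refused whole. "gripper" is the finger opening in m, from 0 to 0.0912, set as the call begins (left out, the last holds). The fingers move at their own pace and stop on an object; the grip force is fixed at half the most. Time passes only in rows, so rows that repeat a pose let the fingers close. It gives the time, the measured TCP pose, the force and the opening at its end, in the units of the state.
- observe(): the state, without advancing time (a new reading comes with each control period).
- snapshot(name): name is "scene" or "top" or "wrist"; returns a dict with "img" (400x640x3 uint8, red, green, blue), "fx", "fy", "cx", "cy" (pixels), "T" (4x4, takes a point from camera to world coordinates). Camera axes: x right, y up, looking along -z (the intrinsics and any distortion apply to the point x, -y, -z); pixel columns grow to the right and rows downward; lengths in m; the calibration is good to about 2 mm. A picture is of the moment at which its call begins. There is no depth.
- sign_off(): hands the job in, once; it reports no verdict.
The state is a dict: "time": time; "qpos": joint angles; "joint_velocities": joint speeds; "joint_efforts": joint torques, N m; "ee_pos": TCP position; "tcp_rot": TCP orientation; "wrist_force": force on the tool from outside, world axes, zero at the start; "wrist_torque": the same for the moment, N m; "finger_gap": finger opening in m.
Only numpy, scipy, OpenCV 4.12 (cv2) and the standard library are available. Lean on these libraries where they do the work, as an engineer would, in place of code of your own. Each camera call takes 0.05 s, during which the arm holds its last target.

## Task

The aluminium plate under the small balance rocks on one of its four corners. Press down on the black-dotted corners with the fingertips until you find the one that gives, then press the orange shim tab beside that corner fully flat, leaving the other three tabs standing as they are. Only press: do not pick up or push away anything else, and leave the beaker standing on the balance.

Things in the scene. Friction and masses are not known exactly. Their poses are not given: they have to be found in the camera images.
- base: fixed dark steel base tray, 206 x 240 mm, 25 mm high, with four grey 40 x 42 mm blocks 37 mm high on its left and right sides carrying the shim tabs (324 mm wide over the blocks). Origin: centre of its underside; x away from the robot (front = -x side), y to its left, z up; turned up to 14 degrees either way
- plate: aluminium plate 190 (x) x 226 (y) x 12 mm in the tray on a sprung centre mount, level at rest, its top 38 mm above the work surface; a white balance (80 x 100 mm, rising 30 mm above the plate with its pan) is fixed in its middle. Origin: centre of its underside, axes as the base. One corner, a different one each time and looking the same, stands over a worn foot
- corner_fl (a point): centre of the black dot (20 mm across) on the plate's top at its front-left corner, the place to press; moves with the plate. A firm corner gives under 1.5 mm at 10 N; the rocking one sinks 4 to 5.5 mm at 5 to 8 N, then stops, and springs back level when let go
- corner_fr (a point): centre of the black dot (20 mm across) on the plate's top at its front-right corner, the place to press; moves with the plate. A firm corner gives under 1.5 mm at 10 N; the rocking one sinks 4 to 5.5 mm at 5 to 8 N, then stops, and springs back level when let go
- corner_rl (a point): centre of the black dot (20 mm across) on the plate's top at its rear-left corner, the place to press; moves with the plate. A firm corner gives under 1.5 mm at 10 N; the rocking one sinks 4 to 5.5 mm at 5 to 8 N, then stops, and springs back level when let go
- corner_rr (a point): centre of the black dot (20 mm across) on the plate's top at its rear-right corner, the place to press; moves with the plate. A firm corner gives under 1.5 mm at 10 N; the rocking one sinks 4 to 5.5 mm at 5 to 8 N, then stops, and springs back level when let go
- tab_fl (a point): point on the upper face of the orange shim tab beside the front-left corner, 32 mm from its hinge, mid-width. Tab 28 mm wide, 3 mm thick, 44 mm from hinge to free end; hinge parallel to the base's x, 117 mm from its middle line, 41 mm up; it leans outward from the plate and up. Flat, its upper face is level, 42 mm above the work surface, this point 149 mm from the middle line
- tab_fr (a point): point on the upper face of the orange shim tab beside the front-right corner, 32 mm from its hinge, mid-width. Tab 28 mm wide, 3 mm thick, 44 mm from hinge to free end; hinge parallel to the base's x, 117 mm from its middle line, 41 mm up; it leans outward from the plate and up. Flat, its upper face is level, 42 mm above the work surface, this point 149 mm from the middle line
- tab_rl (a point): point on the upper face of the orange shim tab beside the rear-left corner, 32 mm from its hinge, mid-width. Tab 28 mm wide, 3 mm thick, 44 mm from hinge to free end; hinge parallel to the base's x, 117 mm from its middle line, 41 mm up; it leans outward from the plate and up. Flat, its upper face is level, 42 mm above the work surface, this point 149 mm from the middle line
- tab_rr (a point): point on the upper face of the orange shim tab beside the rear-right corner, 32 mm from its hinge, mid-width. Tab 28 mm wide, 3 mm thick, 44 mm from hinge to free end; hinge parallel to the base's x, 117 mm from its middle line, 41 mm up; it leans outward from the plate and up. Flat, its upper face is level, 42 mm above the work surface, this point 149 mm from the middle line
- shim_fl (a joint): angle of the front-left shim tab, rad: 0 standing at 34 degrees (starts 0 to 0.08), 0.60 flat at its stop. Pressed down from above on its outer half it needs 3 to 8 N and stays where left. Beside the rocking corner it goes all the way; beside a firm corner it jams at about 0.28 and stays there
- shim_fr (a joint): angle of the front-right shim tab, rad: 0 standing at 34 degrees (starts 0 to 0.08), 0.60 flat at its stop. Pressed down from above on its outer half it needs 3 to 8 N and stays where left. Beside the rocking corner it goes all the way; beside a firm corner it jams at about 0.28 and stays there
- shim_rl (a joint): angle of the rear-left shim tab, rad: 0 standing at 34 degrees (starts 0 to 0.08), 0.60 flat at its stop. Pressed down from above on its outer half it needs 3 to 8 N and stays where left. Beside the rocking corner it goes all the way; beside a firm corner it jams at about 0.28 and stays there
- shim_rr (a joint): angle of the rear-right shim tab, rad: 0 standing at 34 degrees (starts 0 to 0.08), 0.60 flat at its stop. Pressed down from above on its outer half it needs 3 to 8 N and stays where left. Beside the rocking corner it goes all the way; beside a firm corner it jams at about 0.28 and stays there
- beaker: small glass beaker 40 mm across, 34 mm high, standing loose on the balance pan; origin under its centre
- tube_rack: white tube rack 70 x 150 mm, 62 mm high with the tubes' caps, behind the stand; origin under its centre
- reagent: amber bottle 44 mm across, 75 mm high with a blue cap, loose beside the stand; origin under its centre
- jar: clear jar 48 mm across, 50 mm high with white lid, loose beside the stand; origin under its centre
- blue_cap: loose blue screw cap 30 mm across, 16 mm high, beside the stand; origin under its centre
- tip_box: open blue box 85 x 120 mm, 50 mm high, to the left; origin under its centre
- brush: small brush 150 mm long lying to the right; origin under its middle

How it is judged:
On the way, in this order (a step that is already met when the one before it is completed fails the run):
1. the plate's loose corner is pressed down with the fingers until the plate rocks, all the shim tabs still standing (angle between plate's own z axis and vertical above 0.028 rad and contact force between the fingers and plate above 1 N and value of joint each of shim_fl, shim_fr, shim_rl, shim_rr below 0.18 rad), for 0.05 s.
2. the shim tab beside the rocking corner is pressed flat, the other three still standing (((value of joint shim_fl above 0.53 rad and value of joint each of shim_fr, shim_rl, shim_rr below 0.18 rad) or (value of joint shim_fr above 0.53 rad and value of joint each of shim_fl, shim_rl, shim_rr below 0.18 rad) or (value of joint shim_rl above 0.53 rad and value of joint each of shim_fl, shim_fr, shim_rr below 0.18 rad) or (value of joint shim_rr above 0.53 rad and value of joint each of shim_fl, shim_fr, shim_rl below 0.18 rad))), for 0.2 s.
At the end, for the whole second after the job is handed in: Exactly one shim tab, the one beside the rocking corner, is flat (joint above 0.53 of 0.60 rad); the other three still stand (joint below 0.18 rad); the plate lies level again (within 0.012 rad); the beaker is within 20 mm and every other loose thing within 30 mm of where it stood (((value of joint shim_fl above 0.53 rad and value of joint each of shim_fr, shim_rl, shim_rr below 0.18 rad) or (value of joint shim_fr above 0.53 rad and value of joint each of shim_fl, shim_rl, shim_rr below 0.18 rad) or (value of joint shim_rl above 0.53 rad and value of joint each of shim_fl, shim_fr, shim_rr below 0.18 rad) or (value of joint shim_rr above 0.53 rad and value of joint each of shim_fl, shim_fr, shim_rl below 0.18 rad)) and angle between plate's own z axis and vertical below 0.012 rad and distance of each of tube_rack, reagent, jar, tip_box, blue_cap, brush from where it was at the start of the episode below 0.03 m and distance of beaker from where it was at the start of the episode below 0.02 m); the robot touches nothing.
It fails at once if a second shim tab is pushed down (two tabs beyond 0.22 rad) (value of joint each of shim_fl, shim_fr above 0.22 rad or value of joint each of shim_fl, shim_rl above 0.22 rad or value of joint each of shim_fl, shim_rr above 0.22 rad or value of joint each of shim_fr, shim_rl above 0.22 rad or value of joint each of shim_fr, shim_rr above 0.22 rad or value of joint each of shim_rl, shim_rr above 0.22 rad).
It fails at once if the beaker on the balance is shifted, lifted or tipped over (distance of beaker from where it was at the start of the episode above 0.02 m or angle between beaker's own z axis and vertical above 0.3 rad).
It fails at once if a bystander is picked up or pushed more than 30 mm (distance of any of tube_rack, reagent, jar, tip_box, blue_cap, brush from where it was at the start of the episode above 0.03 m).
It also fails if it takes over 48 s, if anything falls off the work surface, if the arm or the gripper's body presses on something with over 40 N, if the wrist force passes 120 N, or if a joint passes its speed limit or range.

## Working session

There is one attempt and no reset: what is moved stays moved. The work goes in short steps, Python scripts to look and compute and a tool call to move; the robot and the scene stay as the last step left them, time stands still between calls to the robot, and variables do not carry over. Pictures are saved under pics/ and viewed, and the job is handed in when it is done.

Besides the shell and the picture viewer there is one more tool, called after "Emit:" as name(argument=value, ...) on one line, values as JSON. apply_moves: Moves the arm, as the interface text tells. Its arguments: {"type":"object","properties":{"rows":{"type":"array","items":{"type":"array","items":{"type":"number"}}},"gripper":{"type":"number"}},"required":["rows"]}

```bash
ls; mkdir -p pics
python3 - <<'E'
from plant import observe,snapshot,pinch_z
import cv2,numpy as np,pickle
o=observe();print(o);print(pinch_z)
for n in("top","scene"):
    s=snapshot(n);cv2.imwrite(f"pics/{n}0.png",s["img"][:,:,::-1]);pickle.dump(s,open(f"{n}0.pkl","wb"))
    print(n,s["fx"],s["fy"],s["cx"],s["cy"],np.round(s["T"],4).tolist(),s.keys())
E
```

```text
pics
{'time': 0.0, 'qpos': array([-1.35600490e+00,  3.20298753e-01,  1.56569195e+00, -1.13423820e-05,
        1.25737859e+00, -1.99886431e-02]), 'joint_velocities': array([ 0.00076711, -0.00162127,  0.00059266,  0.00040957, -0.00073849,
        0.00012959]), 'joint_efforts': array([-1.73273158e-03, -4.12467027e+01, -2.31980574e+01,  7.24461442e-02,
        4.57485463e-02, -1.30960702e-04]), 'ee_pos': array([ 0.13365699, -0.55872784,  0.21311132]), 'tcp_rot': array([[-3.89221566e-04,  2.32632158e-01, -9.72564716e-01],
       [ 1.73351517e-03, -9.72563172e-01, -2.32632482e-01],
       [-9.99998422e-01, -1.77650126e-03, -2.47288127e-05]]), 'wrist_force': array([ 0.29413108, -0.42011023,  0.37854675]), 'wrist_torque': array([-0.01415655,  0.00963692,  0.01611217]), 'finger_gap': 0.09107228999031412}
0.0188
top 399.3190862910705 399.3190862910705 322.15917500126835 196.51946362592963 [[-0.0208, 0.9934, -0.1126, 0.4635], [-0.9997, -0.022, -0.0096, -0.0063], [-0.012, 0.1124, 0.9936, 1.288], [0.0, 0.0, 0.0, 1.0]] dict_keys(['img', 'fx', 'fy', 'cx', 'cy', 'T'])
scene 422.1710384610832 422.1710384610832 319.30610492074067 193.55792947961092 [[-0.1595, -0.6118, 0.7747, 1.4809], [0.987, -0.1153, 0.1122, 0.1066], [0.0207, 0.7825, 0.6223, 0.7845], [0.0, 0.0, 0.0, 1.0]] dict_keys(['img', 'fx', 'fy', 'cx', 'cy', 'T'])
```

View pics/top0.png

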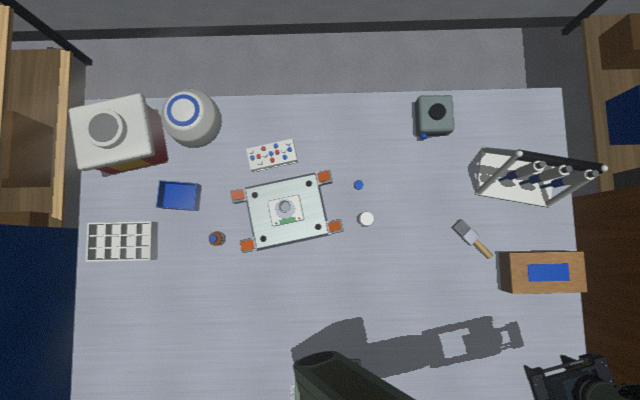

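View pics/scene0.png

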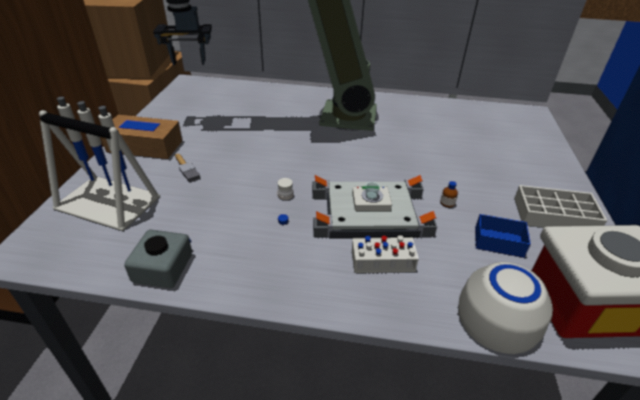

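The top view shows the plate centred near pixel (287,211), with black dots near (251,190), (309,183), (263,239) and (320,229). The orange tabs are near (238,195), (324,176), (247,245) and (334,226). Next I measure them.

```bash
cat > h.py <<'E'
import numpy as np,cv2,pickle
def ray(s,u,v):
    d=np.array([(u-s["cx"])/s["fx"],-(v-s["cy"])/s["fy"],-1.]);T=s["T"];return T[:3,3],T[:3,:3]@d
def onz(s,u,v,z):
    o,d=ray(s,u,v);return o+d*(z-o[2])/d[2]
def proj(s,p):
    q=np.linalg.inv(s["T"])@np.r_[p,1];return s["cx"]+s["fx"]*q[0]/-q[2], s["cy"]-s["fy"]*q[1]/-q[2]
E
python3 - <<'E'
from h import *
s=pickle.load(open("top0.pkl","rb"));im=s["img"]
g=im.max(2).astype(float)
D={}
for n,(u,v) in dict(rl=(251,190),rr=(309,183),fl=(263,239),fr=(320,229)).items():
    w=g[v-5:v+6,u-5:u+6]; W=np.clip(110-w,0,None)
    yy,xx=np.mgrid[v-5:v+6,u-5:u+6]
    c=(xx*W).sum()/W.sum(),(yy*W).sum()/W.sum();D[n]=onz(s,*c,.038);print(n,np.round(c,1),D[n].round(4),int(w.min()),(W>0).sum())
c=sum(D.values())/4;print("c",c)
a=(D["rl"]+D["rr"]-D["fl"]-D["fr"]);b=(D["fl"]+D["rl"]-D["fr"]-D["rr"]);print(np.degrees(np.arctan2(a[1],a[0])),np.degrees(np.arctan2(-b[0],b[1])),np.linalg.norm(a)/2,np.linalg.norm(b)/2)
hsv=cv2.cvtColor(im,cv2.COLOR_RGB2HSV)
m=cv2.inRange(hsv,(3,150,90),(18,255,255));m[:150]=0;m[260:]=0;m[:,:225]=0;m[:,350:]=0
n,l,st,ce=cv2.connectedComponentsWithStats(m)
for i in range(1,n):
  if st[i,4]>20: print(st[i],ce[i].round(1),onz(s,*ce[i],.055).round(4))
big=cv2.resize(im[150:270,200:380],None,fx=4.4,fy=4.4,interpolation=2);cv2.imwrite("pics/crop0.png",big[:,:,::-1])
s=pickle.load(open("scene0.pkl","rb"));cv2.imwrite("pics/crop1.png",cv2.resize(s["img"][160:280,270:450],None,fx=4.4,fy=4.4,interpolation=2)[:,:,::-1])
E
```

```text
rl [254.  193.1] [0.6207 0.221  0.038 ] 62 29
rr [308.3 183.1] [0.6488 0.0486 0.038 ] 48 27
fl [262.8 238.3] [0.4781 0.1936 0.038 ] 49 24
fr [317.9 226.7] [0.5106 0.0211 0.038 ] 54 29
c [0.56455011 0.12103053 0.038     ]
11.057844109481898 9.977777246544793 0.14307218177391548 0.17510726521668693
[318 171  11  11  87] [323.3 175.9] [0.6681 0.0008 0.055 ]
[329 221  11  11  88] [334.  225.9] [ 0.5112 -0.0292  0.055 ]
[241 240  13  10 101] [246.9 244.7] [0.4594 0.2398 0.055 ]
```

View pics/crop0.png

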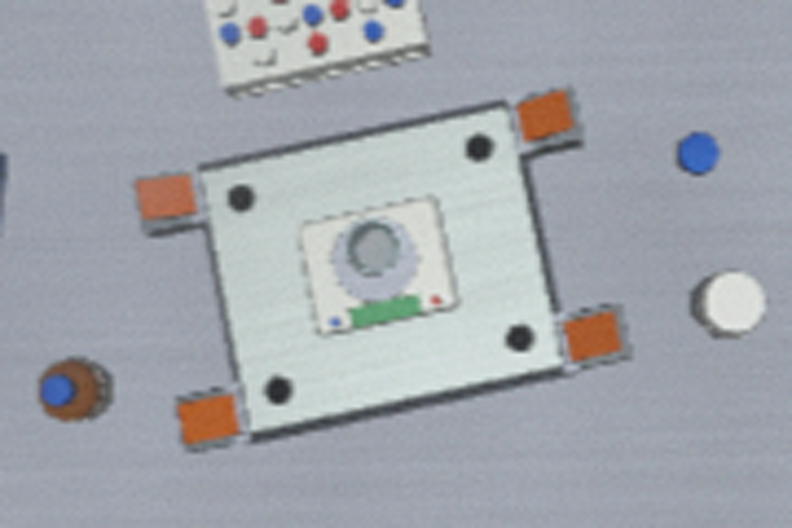

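View pics/crop1.png

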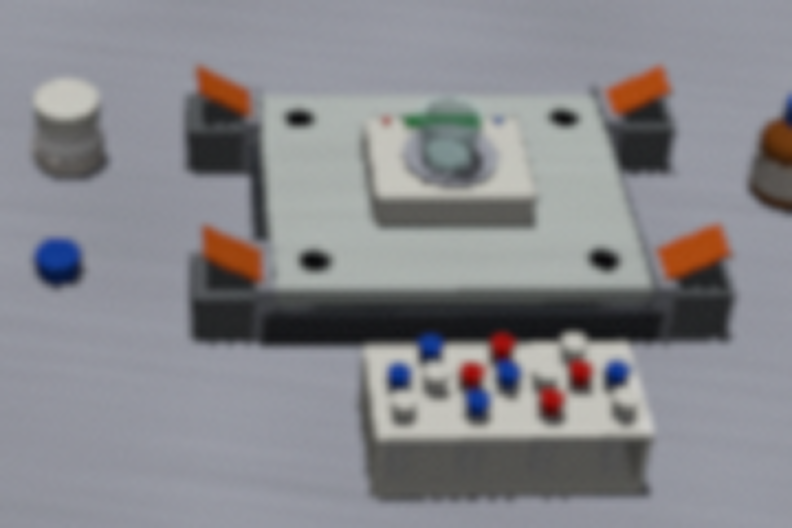

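```bash
cat > m.py <<'E'
from h import *
def measure(s,pr=True):
    g=s["img"].max(2).astype(float);D={}
    for n,(u,v) in dict(rl=(254,195),rr=(309,183),fl=(263,238),fr=(318,227)).items():
        for k in range(3):
            v0,u0=int(round(v)),int(round(u));W=np.clip(120-g[v0-4:v0+5,u0-4:u0+5],0,None)
            yy,xx=np.mgrid[v0-4:v0+5,u0-4:u0+5];u,v=(xx*W).sum()/W.sum(),(yy*W).sum()/W.sum()
        D[n]=onz(s,u,v,.038)
        if pr:print(n,round(u,1),round(v,1),D[n].round(4))
    return D
E
python3 - <<'E'
from m import *
s=pickle.load(open("top0.pkl","rb"));D=measure(s)
c=sum(D.values())/4;print("c",c)
a=(D["rl"]+D["rr"]-D["fl"]-D["fr"]);b=(D["fl"]+D["rl"]-D["fr"]-D["rr"]);A=np.arctan2(a[1],a[0]);B=np.arctan2(-b[0],b[1]);print(np.degrees([A,B]),np.linalg.norm(a)/2,np.linalg.norm(b)/2)
psi=(A+B)/2;R=np.array([[np.cos(psi),-np.sin(psi)],[np.sin(psi),np.cos(psi)]])
for n in D: print(n,(R.T@(D[n]-c)[:2]).round(4))
hsv=cv2.cvtColor(s["img"],cv2.COLOR_RGB2HSV)
m=cv2.inRange(hsv,(2,90,80),(20,255,255));m[:150]=0;m[260:]=0;m[:,:225]=0;m[:,350:]=0
n,l,st,ce=cv2.connectedComponentsWithStats(m)
for i in range(1,n):
  if st[i,4]>20: p=onz(s,*ce[i],.054);print(st[i],p.round(4),(R.T@(p-c)[:2]).round(4))
E
```

```text
rl 254.2 194.7 [0.6158 0.2201 0.038 ]
rr 308.3 183.1 [0.6488 0.0485 0.038 ]
fl 262.8 238.3 [0.478  0.1935 0.038 ]
fr 317.6 226.4 [0.5116 0.0219 0.038 ]
c [0.5635448  0.12099109 0.038     ]
[10.95729569 10.97622871] 0.14006614001504386 0.1747710193562979
rl [0.0702 0.0873]
rr [ 0.0699 -0.0873]
fl [-0.0702  0.0874]
fr [-0.0699 -0.0874]
[318 171  12  11 104] [6.681e-01 4.000e-04 5.400e-02] [ 0.0797 -0.1383]
[231 190  13  10 103] [0.6161 0.2705 0.054 ] [0.08   0.1368]
[328 221  13  11 108] [ 0.5114 -0.0297  0.054 ] [-0.0799 -0.138 ]
[240 240  14  11 116] [0.4592 0.2405 0.054 ] [-0.0797  0.1372]
```

Emit:
apply_moves(rows=[[0, -0.04, -0.042, 0.5], [0, -0.08, -0.084, 1], [0, -0.12, -0.126, 1.5], [0, -0.16, -0.168, 2], [0, -0.2, -0.21, 2.5]], gripper=0)

```text
time: 0.72
ee_pos: [0.2921, -0.3141, 0.2137]
tcp_rot: [[0.0, 0.189, -0.982], [0.0, -0.982, -0.189], [-1.0, -0.0, -0.0]]
wrist_force: [1.1, -0.4, -0.5]
finger_gap: 0.044
```

Emit:
apply_moves(rows=[[0, -0.042, -0.041, 0], [0, -0.084, -0.082, 0], [0, -0.126, -0.123, 0], [0.02, -0.168, -0.164, 0], [0.04, -0.21, -0.204, 0]])

```text
time: 1.35
ee_pos: [0.4527, -0.0692, 0.1736]
tcp_rot: [[0.001, 0.19, -0.982], [-0.0, -0.982, -0.19], [-1.0, 0.001, -0.001]]
wrist_force: [0.1, -0.8, -0.4]
finger_gap: 0.0004
```

Emit:
apply_moves(rows=[[0.02, -0.0395, -0.0375, 0], [0.04, -0.0785, -0.075, 0], [0.07, -0.0785, -0.075, 0], [0.095, -0.0785, -0.075, 0], [0.095, -0.0785, -0.075, 0]])

```text
time: 1.98
ee_pos: [0.5088, 0.0205, 0.077]
tcp_rot: [[-0.005, 0.19, -0.982], [-0.0, -0.982, -0.19], [-1.0, -0.001, 0.005]]
wrist_force: [-0.1, -0.6, -0.8]
finger_gap: 0.0004
```

Run:
```python
from plant import observe,snapshot
import cv2,numpy as np
o=observe();print(o["time"],o["ee_pos"].round(4),o["tcp_rot"].round(4).tolist(),o["wrist_force"].round(2),o["finger_gap"])
s=snapshot("scene");a=s["img"][130:280,230:470]
cv2.imwrite("pics/s1.png",cv2.resize(a,None,fx=3.3,fy=3.3,interpolation=2)[:,:,::-1])
```

```text
1.975 [0.5088 0.0205 0.077 ] [[-0.0054, 0.1904, -0.9817], [-0.0002, -0.9817, -0.1904], [-1.0, -0.0009, 0.0054]] [-0.11 -0.6  -0.82] 0.00036475285834961505
```

View pics/s1.png

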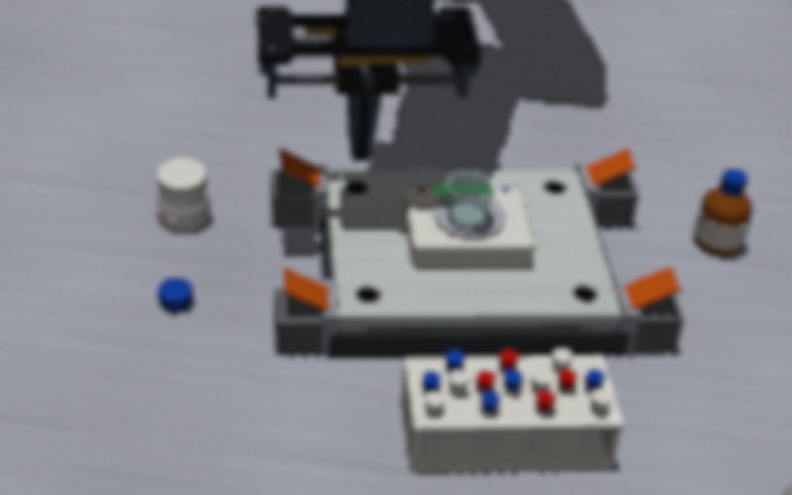

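Fingers are closed and standing just above the front-right dot (crop pixel (360,170)). The path down is clear, so I descend to just above the plate.

Emit:
apply_moves(rows=[[0.02, -0.001, -0.003, 0], [0.033, -0.001, -0.003, 0], [0.033, -0.001, -0.003, 0], [0.033, -0.001, -0.003, 0]])

```text
time: 2.52
ee_pos: [0.5139, 0.0218, 0.0467]
tcp_rot: [[0.001, 0.19, -0.982], [-0.0, -0.982, -0.19], [-1.0, 0.0, -0.001]]
wrist_force: [-0.8, 0.6, 0.7]
finger_gap: 0.0007
```

Emit:
apply_moves(rows=[[0.004, 0, 0, 0], [0.004, 0, 0, 0], [0.006, 0, 0, 0], [0.006, 0, 0, 0]])

```text
time: 3.02
ee_pos: [0.5132, 0.0219, 0.0398]
tcp_rot: [[-0.0, 0.19, -0.982], [-0.0, -0.982, -0.19], [-1.0, 0.0, 0.0]]
wrist_force: [0.7, -0.2, -0.1]
finger_gap: 0.0007
```

Emit:
apply_moves(rows=[[0.002, 0, 0, 0], [0.002, 0, 0, 0]])

```text
time: 3.28
ee_pos: [0.5135, 0.0219, 0.0381]
tcp_rot: [[0.0, 0.19, -0.982], [-0.0, -0.982, -0.19], [-1.0, 0.0, -0.0]]
wrist_force: [-0.6, 0.2, 1.7]
finger_gap: 0.0004
```

Emit:
apply_moves(rows=[[0.0015, 0, 0, 0], [0.0015, 0, 0, 0]])

```text
time: 3.52
ee_pos: [0.5135, 0.0219, 0.038]
tcp_rot: [[0.001, 0.19, -0.982], [-0.0, -0.982, -0.19], [-1.0, 0.0, -0.001]]
wrist_force: [-3.6, -0.5, 14.0]
finger_gap: 0.0004
```

The front-right corner took 14 N without sinking, so it is firm. I move to the rear-right.

Emit:
apply_moves(rows=[[-0.04, 0, 0, 0], [-0.04, 0, -0.05, 0], [-0.04, 0, -0.1, 0], [-0.035, 0, -0.138, 0], [-0.01, 0, -0.138, 0]])

```text
time: 4.15
ee_pos: [0.6531, 0.0488, 0.0471]
tcp_rot: [[0.006, 0.19, -0.982], [0.0, -0.982, -0.19], [-1.0, 0.001, -0.006]]
wrist_force: [-0.9, -0.0, -0.2]
finger_gap: 0.0
```

Emit:
apply_moves(rows=[[0, 0, 0, 0], [0.006, 0, 0, 0], [0.006, 0, 0, 0], [0.006, 0, 0, 0]])

```text
time: 4.65
ee_pos: [0.6491, 0.0481, 0.0413]
tcp_rot: [[0.001, 0.19, -0.982], [-0.0, -0.982, -0.19], [-1.0, 0.0, -0.001]]
wrist_force: [-0.7, -0.0, 1.2]
finger_gap: 0.0004
```

Emit:
apply_moves(rows=[[0.003, 0, 0, 0], [0.003, 0, 0, 0], [0.003, 0, 0, 0]])

```text
time: 5.03
ee_pos: [0.6492, 0.0481, 0.0381]
tcp_rot: [[0.001, 0.19, -0.982], [-0.0, -0.982, -0.19], [-1.0, 0.0, -0.001]]
wrist_force: [-0.9, -0.4, 4.5]
finger_gap: 0.0009
```

Emit:
apply_moves(rows=[[0.002, 0, 0, 0], [0.002, 0, 0, 0]])

```text
time: 5.28
ee_pos: [0.6493, 0.0481, 0.0381]
tcp_rot: [[0.002, 0.19, -0.982], [-0.0, -0.982, -0.19], [-1.0, 0.0, -0.002]]
wrist_force: [-3.4, -1.2, 14.2]
finger_gap: 0.0005
```

Rear-right is firm too: 14 N with no sinking. Rear-left next.

Emit:
apply_moves(rows=[[-0.04, 0, 0, 0], [-0.045, -0.05, 0, 0], [-0.045, -0.1, 0, 0], [-0.045, -0.15, 0, 0], [-0.035, -0.175, 0, 0]])

```text
time: 5.9
ee_pos: [0.6152, 0.2226, 0.0707]
tcp_rot: [[0.001, 0.192, -0.981], [0.001, -0.981, -0.192], [-1.0, -0.001, -0.001]]
wrist_force: [0.1, 0.4, 0.6]
finger_gap: 0.0005
```

Emit:
apply_moves(rows=[[0.015, 0, 0, 0], [0.028, 0, 0, 0], [0.028, 0, 0, 0], [0.028, 0, 0, 0]])

```text
time: 6.4
ee_pos: [0.6161, 0.219, 0.0425]
tcp_rot: [[0.0, 0.189, -0.982], [-0.0, -0.982, -0.189], [-1.0, 0.0, -0.0]]
wrist_force: [-0.3, 1.3, -0.4]
finger_gap: 0.0006
```

Emit:
apply_moves(rows=[[0.004, 0, 0, 0], [0.004, 0, 0, 0], [0.004, 0, 0, 0]])

```text
time: 6.78
ee_pos: [0.6157, 0.2199, 0.0386]
tcp_rot: [[0.0, 0.19, -0.982], [0.0, -0.982, -0.19], [-1.0, 0.0, -0.0]]
wrist_force: [0.2, 0.2, -0.1]
finger_gap: 0.0006
```

Emit:
apply_moves(rows=[[0.002, 0, 0, 0], [0.002, 0, 0, 0]])

```text
time: 7.02
ee_pos: [0.6158, 0.22, 0.0381]
tcp_rot: [[0.001, 0.19, -0.982], [0.0, -0.982, -0.19], [-1.0, 0.0, -0.001]]
wrist_force: [-1.9, -1.0, 7.9]
finger_gap: 0.0004
```

Emit:
apply_moves(rows=[[0.001, 0, 0, 0], [0.001, 0, 0, 0]])

```text
time: 7.28
ee_pos: [0.6159, 0.2201, 0.0381]
tcp_rot: [[0.002, 0.19, -0.982], [0.0, -0.982, -0.19], [-1.0, 0.0, -0.002]]
wrist_force: [-3.0, -2.0, 12.9]
finger_gap: 0.0006
```

Rear-left is firm as well, which leaves front-left. I press it to confirm, and because the task needs it pressed.

Emit:
apply_moves(rows=[[-0.04, 0, 0, 0], [-0.04, 0, 0.05, 0], [-0.04, 0, 0.1, 0], [-0.035, 0, 0.14, 0], [-0.015, 0, 0.14, 0]])

```text
time: 7.9
ee_pos: [0.4757, 0.193, 0.0513]
tcp_rot: [[0.0, 0.191, -0.982], [0.0, -0.982, -0.191], [-1.0, -0.0, -0.001]]
wrist_force: [1.3, 0.4, -0.5]
finger_gap: 0.0005
```

Emit:
apply_moves(rows=[[0, 0, 0, 0], [0.01, 0, 0, 0], [0.01, 0, 0, 0], [0.01, 0, 0, 0]])

```text
time: 8.4
ee_pos: [0.4786, 0.1935, 0.0405]
tcp_rot: [[0.0, 0.19, -0.982], [0.0, -0.982, -0.19], [-1.0, 0.0, -0.0]]
wrist_force: [-0.1, 1.0, 0.5]
finger_gap: 0.0003
```

Emit:
apply_moves(rows=[[0.003, 0, 0, 0], [0.003, 0, 0, 0], [0.003, 0, 0, 0]])

```text
time: 8.78
ee_pos: [0.4784, 0.1934, 0.0376]
tcp_rot: [[0.001, 0.19, -0.982], [0.0, -0.982, -0.19], [-1.0, 0.0, -0.001]]
wrist_force: [0.9, -0.0, 0.9]
finger_gap: 0.0003
```

Emit:
apply_moves(rows=[[0.002, 0, 0, 0], [0.002, 0, 0, 0]])

```text
time: 9.02
ee_pos: [0.4783, 0.1935, 0.0357]
tcp_rot: [[0.0, 0.19, -0.982], [0.0, -0.982, -0.19], [-1.0, -0.0, -0.0]]
wrist_force: [-1.9, 0.9, 4.5]
finger_gap: 0.0004
```

Emit:
apply_moves(rows=[[0.002, 0, 0, 0], [0.002, 0, 0, 0]])

```text
time: 9.28
ee_pos: [0.4782, 0.1936, 0.0341]
tcp_rot: [[0.0, 0.19, -0.982], [0.0, -0.982, -0.19], [-1.0, -0.0, -0.0]]
wrist_force: [-2.5, 1.2, 7.6]
finger_gap: 0.0004
```

Emit:
apply_moves(rows=[[0.002, 0, 0, 0], [0.002, 0, 0, 0], [0.002, 0, 0, 0]])

```text
time: 9.65
ee_pos: [0.4781, 0.1937, 0.0334]
tcp_rot: [[0.001, 0.19, -0.982], [0.001, -0.982, -0.19], [-1.0, -0.001, -0.001]]
wrist_force: [-4.2, -0.0, 17.6]
finger_gap: 0.0004
```

Front-left sank 4.6 mm and then stopped firmly, so it is the rocking corner. I lift off and move over its tab.

Emit:
apply_moves(rows=[[-0.03, 0, 0, 0], [-0.07, 0, 0, 0], [-0.07, -0.03, 0.005, 0], [-0.07, -0.0615, 0.01, 0], [-0.07, -0.0615, 0.01, 0]])

```text
time: 10.28
ee_pos: [0.4558, 0.2528, 0.1011]
tcp_rot: [[-0.001, 0.193, -0.981], [-0.0, -0.981, -0.193], [-1.0, 0.0, 0.001]]
wrist_force: [-0.0, -0.5, -0.2]
finger_gap: 0.0006
```

Run:
```python
from plant import observe,snapshot
import cv2,numpy as np
o=observe();print(o["time"],o["ee_pos"].round(4),o["wrist_force"].round(2))
s=snapshot("scene");a=s["img"][130:280,270:510]
cv2.imwrite("pics/s2.png",cv2.resize(a,None,fx=3.3,fy=3.3,interpolation=2)[:,:,::-1])
```

```text
10.275 [0.4558 0.2528 0.1011] [-0.02 -0.47 -0.16]
```

View pics/s2.png

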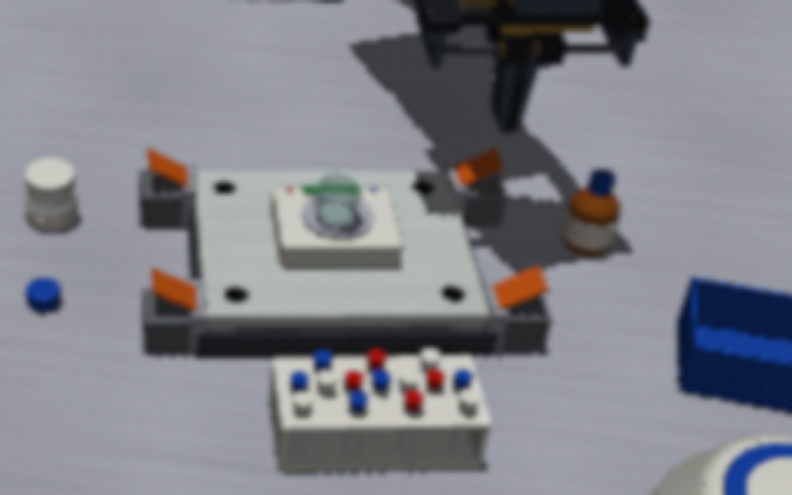

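The plate is level again and all four tabs stand. The fingertips at (508,128) are just above the front-left tab at (480,165), with the bottle at (590,220) clear. I press down, 3 mm further inward.

Emit:
apply_moves(rows=[[0, 0.003, 0, 0], [0.015, 0.003, 0, 0], [0.03, 0.003, 0, 0], [0.038, 0.003, 0, 0], [0.044, 0.003, 0, 0]])

```text
time: 10.95
ee_pos: [0.4571, 0.2489, 0.0568]
tcp_rot: [[-0.001, 0.19, -0.982], [-0.0, -0.982, -0.19], [-1.0, 0.0, 0.001]]
wrist_force: [-1.3, 0.7, 2.8]
finger_gap: 0.0005
```

Emit:
apply_moves(rows=[[0.003, 0, 0, 0], [0.006, 0, 0, 0], [0.009, 0, 0, 0], [0.012, 0, 0, 0], [0.012, 0, 0, 0]])

```text
time: 11.58
ee_pos: [0.4572, 0.2487, 0.0452]
tcp_rot: [[-0.0, 0.19, -0.982], [-0.001, -0.982, -0.19], [-1.0, 0.001, 0.0]]
wrist_force: [0.2, -0.1, -0.0]
finger_gap: 0.0004
```

Emit:
apply_moves(rows=[[0.002, 0, 0, 0], [0.003, 0, 0, 0], [0.004, 0, 0, 0], [0.004, 0, 0, 0]])

```text
time: 12.08
ee_pos: [0.4572, 0.2489, 0.0422]
tcp_rot: [[0.0, 0.19, -0.982], [0.0, -0.982, -0.19], [-1.0, -0.0, -0.0]]
wrist_force: [-1.3, 0.1, 8.1]
finger_gap: -0.0001
```

Emit:
apply_moves(rows=[[0.001, 0, 0, 0], [0.002, 0, 0, 0], [0.002, 0, 0, 0], [0.002, 0, 0, 0]])

```text
time: 12.58
ee_pos: [0.4573, 0.249, 0.0419]
tcp_rot: [[0.001, 0.19, -0.982], [0.0, -0.982, -0.19], [-1.0, -0.0, -0.001]]
wrist_force: [-4.8, -1.8, 19.7]
finger_gap: 0.0002
```

The tab is at its stop: TCP z is 41.9 mm with 20 N on it, matching the 42 mm flat height. I lift off and check.

Emit:
apply_moves(rows=[[-0.02, 0, 0, 0], [-0.06, 0, 0, 0], [-0.12, 0, 0, 0], [-0.15, 0, 0.03, 0], [-0.15, 0, 0.06, 0]])

```text
time: 13.2
ee_pos: [0.399, 0.2377, 0.1917]
tcp_rot: [[0.005, 0.19, -0.982], [0.002, -0.982, -0.19], [-1.0, -0.001, -0.005]]
wrist_force: [0.1, -0.3, 0.1]
finger_gap: 0.0004
```

Emit:
apply_moves(rows=[[0, 0.05, 0.02, 0], [0, 0.1, 0.04, 0], [0, 0.15, 0.06, 0], [0, 0.2, 0.06, 0], [0, 0.2, 0.06, 0]])

```text
time: 13.82
ee_pos: [0.3772, 0.0271, 0.1893]
tcp_rot: [[-0.0, 0.184, -0.983], [-0.001, -0.983, -0.184], [-1.0, 0.001, 0.001]]
wrist_force: [-0.2, -0.3, 0.3]
finger_gap: 0.0006
```

Run:
```python
from plant import observe,snapshot
import cv2,numpy as np
o=observe();print(o["time"],o["ee_pos"].round(4),o["wrist_force"].round(2))
s=snapshot("scene");a=s["img"][130:280,270:510]
cv2.imwrite("pics/s3.png",cv2.resize(a,None,fx=3.3,fy=3.3,interpolation=2)[:,:,::-1])
s=snapshot("top");a=s["img"][130:280,190:430]
cv2.imwrite("pics/t3.png",cv2.resize(a,None,fx=3.3,fy=3.3,interpolation=2)[:,:,::-1])
```

```text
13.825 [0.3772 0.0271 0.1893] [-0.2  -0.29  0.27]
```

View pics/s3.png

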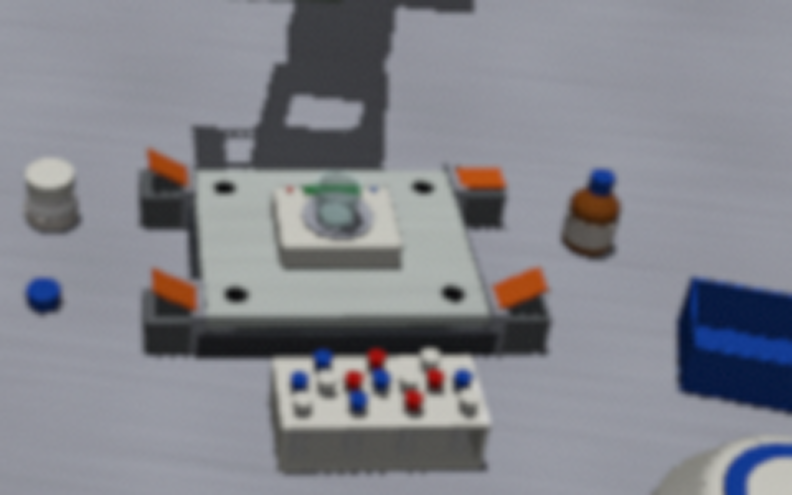

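View pics/t3.png

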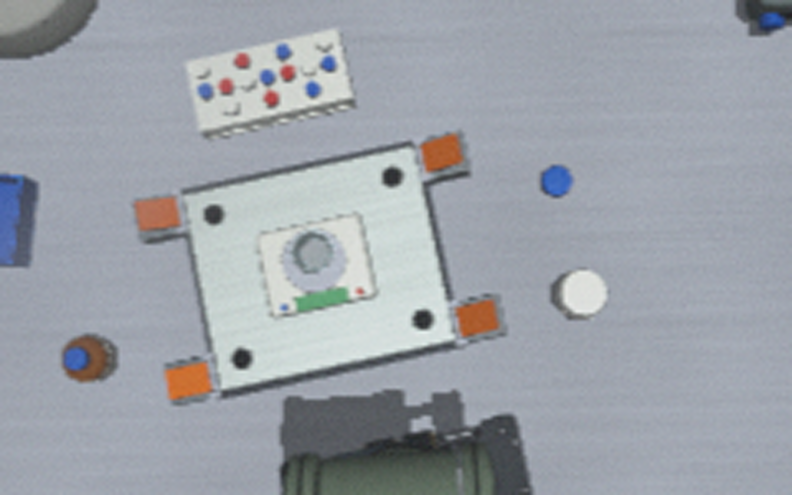

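The front-left tab at scene-crop pixel (481,178) lies flat. The other three tabs at (167,165), (174,288) and (521,287) stand as before, the plate is level, and the beaker and the things around the stand have not moved. I hand in.

```bash
python3 -c "
from plant import sign_off
print(sign_off())"
```

```text
the job is handed in; nothing more can be done
None
```

The front-left corner is the one that rocks, and I pressed its shim tab flat. The job is handed in, and no verdict was reported.

- **Finding the corner:** With the fingers closed I pressed all four dots. Front-right, rear-right and rear-left took 13–14 N without sinking. Front-left sank about 4.6 mm, reading 7.6 N partway down, and had stopped by 17.6 N.
- **Pressing the tab:** I pressed the front-left tab to its stop. The fingertips reached 41.9 mm at about 20 N, which matches the stated flat height of 42 mm.
- **Last checks:** After lifting off, the scene and top pictures showed the front-left tab flat and the other three tabs standing. The plate was level, and the beaker and the bystanders in view had not moved. The brush was outside those final views, and the arm did not go near it. The robot was touching nothing, with a wrist force of about 0.3 N. No check failed or disagreed. The run took 13.8 s on the robot's clock.

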